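# Draw the plunger tray out from under the bench shelf with a hooked rod

## Task

Take the hooked rod by its wooden handle, reach its hook under the shelf and down into the pull loop of the tray that carries the long grooved plunger, and draw that tray out towards the robot as far as it goes. Then lift the hook clear of the loop and set the rod down on the bench, standing on the flat underside of its handle with the hook well away from the loop. Leave the tray with the two bearing rings where it is.

Things in the scene. Friction and masses are not known exactly. Their poses are not given: they have to be found in the camera images.
- rod_grip (a point): Middle of the hooked rod's handle, where to grip: a wooden slab 100 mm long (x), 24 wide (y), 56 high, standing on the bench on its flat underside 28 mm below. x points along the rod to the hook, z up. From its front an 8 mm steel rod runs forward, 17 mm higher than this point, and 150 mm ahead turns straight down into a peg (the hook). About 0.25 kg.
- rod_hook (a point): Lower tip of the hook's peg (8 mm thick): 150 mm ahead (x) of rod_grip and 26 mm below it, on the rod's centre line. The peg is straight for 35 mm up from here; the rod's top edge is 47 mm above here.
- plunger_loop (a point): Centre of the pull loop of the wanted tray, which carries one long grooved steel plunger (112 mm long, 48 thick). The loop is a level frame of 8 mm bar, opening 34 mm (x) by 44 (y), bar 28 to 36 mm above the bench, free beneath. It starts hidden under the shelf. The tray (140 by 112 mm, seen beyond the shelf) has its middle 145 mm in +x of the loop. Axes as the shelf's.
- plunger_tray (a joint): Slide of the wanted tray, in m, growing as it comes out along the shelf's -x towards the robot. The loop's centre lies this far in -x of the shelf's origin. Starts at 0 to 0.015; stop at 0.100. About 3 N of friction; it stays where it is left.
- ring_loop (a point): Centre of an equal loop on the other tray, which carries two flat bearing rings (58 mm across) and is to be left alone. The trays lie side by side, 156 mm apart, each centred 78 mm left or right of the shelf's middle; which is where varies.
- shelf: Fixed grey bridge shelf over the loops. Origin on the bench under the middle of its board; +x away from the robot, y along the board, z up. Board 100 mm deep (front edge 50 mm in -x of the origin), 360 long (y), underside 130 mm above the bench, top at 146 with stock up to 65 high on it; legs at both ends, open at front and back.
Not all that is in view belongs to the job. There is more than one size of the part that bears rod_grip; the job needs the largest.

How it is judged:
On the way, in this order (a step that is already met when the one before it is completed fails the run):
1. the hook's peg is down inside the plunger tray's loop while the loop is still under the shelf (horizontal distance between rod_hook and plunger_loop below 0.025 m and height (world z) of rod_hook below 0.03 m and x of plunger_loop in the frame of shelf above -0.04 m), for 0.1 s.
2. the tray is drawn out to within 15 mm of its stop with the hook in its loop (horizontal distance between rod_hook and plunger_loop below 0.025 m and height (world z) of rod_hook below 0.03 m and x of plunger_loop in the frame of shelf below -0.085 m), for 0.1 s.
At the end, for the whole second after the job is handed in: The plunger tray is within 15 mm of its outer stop (its loop at least 85 mm in front of the shelf's origin); the rod stands on the bench on its handle's underside (tilted less than 14 degrees), its hook more than 50 mm from that loop; the ring tray has moved less than 15 mm (x of plunger_loop in the frame of shelf below -0.085 m and height (world z) of rod_grip between 0.015 and 0.04 m and angle between rod_grip's own z axis and vertical below 0.25 rad and horizontal distance between rod_hook and plunger_loop above 0.05 m and distance of ring_loop from where it was at the start of the episode below 0.015 m); the robot touches nothing.
It fails at once if the ring tray is pulled or pushed more than 15 mm (distance of ring_loop from where it was at the start of the episode above 0.015 m).
It also fails if it takes over 54 s, if anything falls off the work surface, if the arm or the gripper's body presses on something with over 40 N, if the wrist force passes 120 N, or if a joint passes its speed limit or range.

## Robot

A 6-joint arm with a two-finger parallel gripper is mounted at the origin on the work surface. World frame = base frame: x ahead of the robot, y to its left, z up, the work surface at z = 0. Lengths are in m, angles in rad, forces in N, time in s.
With the tool pointing down it reaches from about 0.4 to 0.825 m from the base axis. Payload 7 kg.
Tool frame: the origin (TCP) lies midway between the tips of the shut fingers; the grasp point (between the pads) lies arm.hold_point_z behind it (arm.hold_point_z is the distance from the TCP to the grasp point, in m); z points along the fingers, y is the line along which they close (so a half turn about z gives the same grasp; the last joint's range is limited). The gripper opens to 88 mm and grips with 3 to 60 N. Pads are 19 mm wide; open, the fingers measure 130 mm over their backs; the gripper's body (78 mm by 193 mm) begins 47 mm behind the grasp point.
Start: joints at [1.389, 0.359, 0.012, 0, -1.224, -0.288], TCP at [0.306, 0.602, 0.227] pointing down, gripper open.
Joint ranges: [-3.07, 3.07], [-1.43, 2.12], [-1.02, 1.25], [-3.03, 1.67], [-3.05, -0], [-3.03, 3.03]. Speed limits (rad/s): [2.39, 2.39, 3.01, 3.14, 3.14, 3.14].

## Interface

Orientations are given as [roll, pitch, yaw] about the fixed x, y, z axes, in that order (R = Rz(yaw) Ry(pitch) Rx(roll)).
In Python, from station import arm gives the robot as it stands.
- The arm moves only by the shell command python3 -m crank 'ROWS' [OPENING] [FORCE]. ROWS is JSON, a list that holds one entry, the list of rows, each a list of 4 numbers: the shift along the tool's x, y, z in units of 25 mm (1.0 is 25 mm), then the turn about the tool's z in units of 5 degrees (1.0 is 5 degrees). A call has 1 to 12 rows; each row is the pose to reach, as a shift and turn from the pose commanded when the call began, along the tool's axes at that moment; what a row does not reach only later rows make up. A row lasts 1/8 s, in which the tool goes at most 62.5 mm and 10.7 degrees, less where a joint would pass 70% of its speed; a pose out of reach is approached as far as the arm can. A call with a gripper value outside its range is refused whole. OPENING is the closure, from 0 (fully open) to 1 (shut), set as the call begins (- or left out, the last holds). The fingers move at their own pace and stop on an object; FORCE is the grip in N (left out, the last holds). Time passes only in rows, so rows that repeat a pose let the fingers close. It gives the time, the measured TCP pose, the force, the opening and the grip force at its end, in the units of the state.
- arm.get_state(): the state, without advancing time (a new reading comes with each control period).
- arm.grab_frame(name): name is "scene" or "top" or "wrist"; returns (picture, depth): 384x512x3 uint8, red, green, blue; 384x512 float32, m along the optical axis (not along the pixel's ray), 0 where there is no reading.
- arm.get_calibration(name): a dict with "mtx" (3x3 intrinsics, pixels), "R" (3x3) and "t" (3): a world point X has camera coordinates R X + t; the wrist camera has in their place "mount" (4x4, takes a point from camera to tool coordinates, whose origin is the TCP and whose axes are the flange's). Camera axes: x right, y down, z forward; pixel columns grow to the right and rows downward; lengths in m; the calibration is good to about 2 mm. A picture is of the moment at which its call begins: read the wrist's pose just before it. get_calibration takes no time and is no camera call.
- arm.job_done(): hands the job in; it is judged then, once.
Trained networks look in the newest picture that a camera, given by its name, has taken for a name from the list of things; names that differ only in an ending like _2 or _b are one class to them, and where a whole thing is asked for, a point or a joint stands for the part that bears it (a point fixed in the world has none). Each returns a list of dicts, best first, with "score" (0 to 1); they miss things now and then, are a little off and sometimes report something else, mostly with a low value. They report only what shows in the picture. A call takes as long as a camera call. They do not tell look-alikes from the thing itself.
- arm.recognise(thing, camera): "extent" ([left, top, width, height] in pixels, round what is visible of it).
- arm.trace(thing, camera): "mask" (384x512 bool, what is visible of it) and "extent" ([left, top, width, height] in pixels, round what is visible of it).
The state is a dict: "t": time; "q": joint angles; "qd": joint speeds; "joint_efforts": joint torques, N m; "eef_pos": TCP position; "ee_rot": TCP orientation; "force": force on the tool from outside, world axes, zero at the start; "moment": the same for the moment, N m; "width": finger opening in m; "gripper_force": force on a finger pad.
Only numpy, scipy, OpenCV 4.12 (cv2) and the standard library are available. Lean on these libraries where they do the work, as an engineer would, in place of code of your own. Each camera call takes 0.05 s, during which the arm holds its last target. There are 200 camera calls.

## Working session

There is one attempt and no reset: what is moved stays moved. The work goes in short steps, Python scripts to look and compute and a shell command to move; the robot and the scene stay as the last step left them, time stands still between calls to the robot, and variables do not carry over. Pictures are saved under pics/ and viewed, at most 10 in all, crops included, and the job is handed in when it is done.

```bash
ls; mkdir -p pics; cat > h.py <<'E'
import numpy as np, cv2
from station import arm
def pts(cam,pic_d):
    c=arm.get_calibration(cam);K=np.array(c['mtx']);d=pic_d
    v,u=np.mgrid[0:384,0:512]
    P=np.stack([(u-K[0,2])/K[0,0]*d,(v-K[1,2])/K[1,1]*d,d],-1)
    return (P-np.array(c['t']))@np.array(c['R'])  # R^T (P-t)
E
python3 - <<'E'
from h import *
out=[]
for c in('scene','top'):
    p,d=arm.grab_frame(c); cv2.imwrite(f'pics/{c}.png',p[:,:,::-1]); np.savez(f'{c}.npz',p=p,d=d)
    W=pts(c,d)
    for t in('rod_grip','rod_hook','plunger_loop','plunger_tray','ring_loop','shelf'):
        for r in arm.trace(t,c)[:4]:
            m=r['mask']&(d>0)
            if m.sum(): print(c,t,round(r['score'],2),r['extent'],np.percentile(W[m],[3,50,97],axis=0).round(3).tolist())
print(arm.get_state(),arm.hold_point_z)
E
```

```text
pics
scene rod_grip 0.85 [209.5, 235.5, 54.8, 80.6] [[0.395, -0.187, 0.0], [0.446, -0.13, 0.054], [0.478, -0.026, 0.057]]
scene rod_grip 0.83 [154.9, 313.9, 57.9, 45.1] [[0.267, -0.233, -0.001], [0.339, -0.196, 0.035], [0.373, -0.175, 0.038]]
scene rod_grip 0.8 [270.6, 335.5, 22.9, 48.5] [[0.486, -0.32, -0.002], [0.502, -0.268, 0.035], [0.514, -0.235, 0.039]]
scene rod_hook 0.88 [166.2, 311.7, 45.0, 35.4] [[0.289, -0.221, -0.002], [0.34, -0.195, 0.035], [0.373, -0.175, 0.038]]
scene rod_hook 0.67 [205.6, 233.7, 57.3, 82.1] [[0.394, -0.185, 0.046], [0.448, -0.133, 0.054], [0.478, -0.025, 0.058]]
scene rod_hook 0.63 [267.7, 334.7, 23.5, 47.8] [[0.487, -0.316, 0.005], [0.501, -0.269, 0.036], [0.514, -0.235, 0.039]]
scene rod_hook 0.35 [326.0, 189.5, 120.2, 52.6] [[0.781, -0.087, 0.016], [0.841, -0.034, 0.033], [0.887, 0.022, 0.048]]
scene plunger_loop 0.7 [315.7, 127.2, 111.1, 52.8] [[0.773, 0.068, 0.016], [0.835, 0.113, 0.037], [0.889, 0.178, 0.072]]
scene ring_loop 0.78 [327.8, 187.5, 115.7, 56.9] [[0.785, -0.086, 0.016], [0.841, -0.032, 0.033], [0.887, 0.022, 0.047]]
scene shelf 0.7 
[... 1494 characters left out ...]
0.208]]
{'t': 0.7, 'q': array([ 1.38908188e+00,  3.58530714e-01,  1.19027049e-02, -2.63647101e-05,
       -1.22411234e+00, -2.88120422e-01]), 'qd': array([ 2.12701616e-03, -6.49986446e-04, -4.29172556e-04,  1.82307386e-03,
        1.52634406e-03,  8.17335814e-05]), 'joint_efforts': array([ 2.14094489e-04, -5.82160199e+01,  2.93244070e+01,  7.00116143e+00,
        1.24698857e-02, -3.33809669e-05]), 'eef_pos': array([0.30558268, 0.60183217, 0.22660251]), 'ee_rot': array([-3.14154603e+00,  3.96817864e-05, -4.69843821e-01]), 'force': array([ 0.23619895, -0.34441308,  0.27148363]), 'moment': array([ 0.04663431,  0.00961629, -0.00541562]), 'gripper_force': 0.0, 'width': 0.08788516206212971} 0.0188
```

```bash
python3 - <<'E'
import cv2,numpy as np
a=cv2.imread('pics/scene.png');b=cv2.imread('pics/top.png')
cv2.imwrite('pics/s1.png',cv2.resize(a,(800,600)));
cv2.imwrite('pics/t1.png',cv2.resize(b[60:310,170:420],(600,600),interpolation=2))
E
```

```text
(no output)
```

View pics/s1.png

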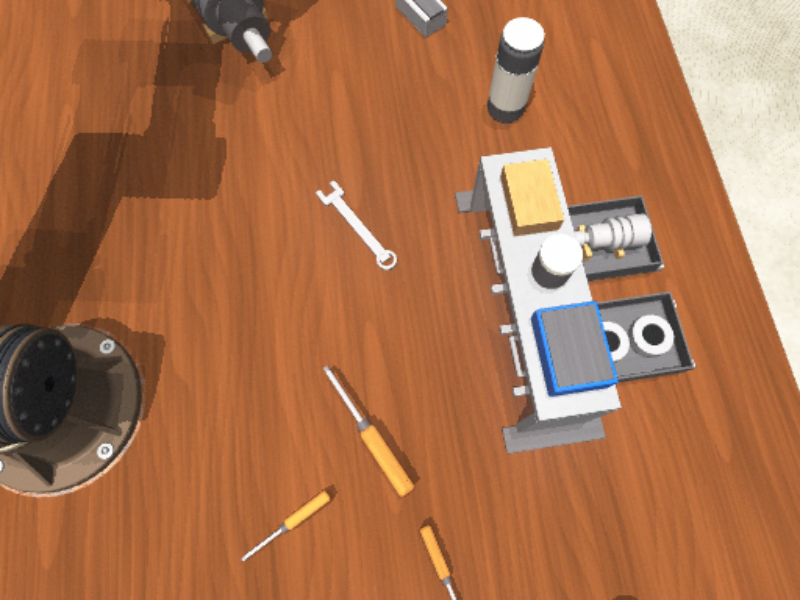

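View pics/t1.png

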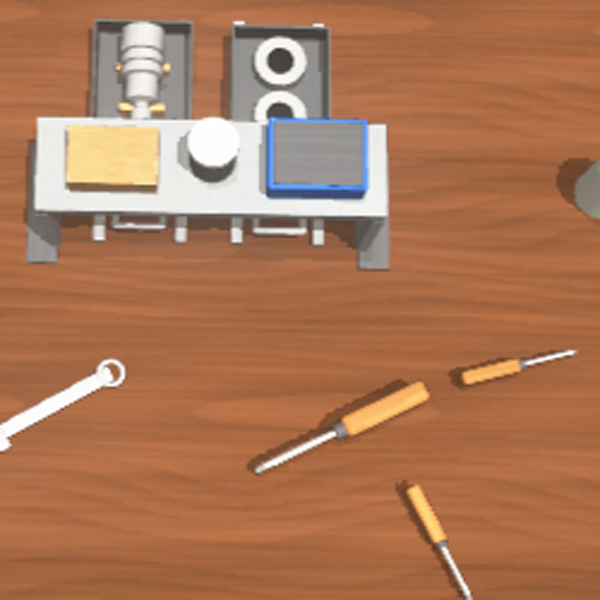

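Two views show three orange-handled hooked rods, at scene pixels about (245,290) large, (195,327) small and (277,353) small. The white ring-ended wrench at (230,145) is another look-alike. The largest is the one to use. The plunger tray is at scene (390,150), the left or +y one, and the ring tray is at (410,215). Now I'll measure and take a close crop.

```bash
python3 - <<'E'
from h import *
for c in('top','scene'):
    z=np.load(c+'.npz');p,d=z['p'],z['d'];W=pts(c,d);hsv=cv2.cvtColor(p,cv2.COLOR_RGB2HSV)
    def rect(m,n):
        (cx,cy),(a,b),t=cv2.minAreaRect(W[m][:,:2].astype(np.float32)); print(c,n,m.sum(),np.round([cx,cy,a,b,t],3),'z',np.median(W[m][:,2]).round(3))
    X,Y,Z=W[...,0],W[...,1],W[...,2]
    reg=(X>.37)&(X<.5)&(Y>-.21)&(Y<0.0)
    ha=reg&(Z>.048)&(hsv[...,1]>140);rect(ha,'handle top')
    st=reg&(Z>.025)&(hsv[...,1]<90);rect(st,'steel')
    print(W[st][np.argsort(W[st][:,1])[-4:]].round(3).tolist())
    rect((abs(Z-.146)<.006)&(X>.6)&(X<.76)&(abs(Y)<.3),'board')
    f=(Z>.008)&(Z<.085)&(X>.745)&(X<.95)
    rect(f&(Y>.05)&(Y<.2),'trayL');rect(f&(Y<.05)&(Y>-.11),'trayR')
    l=(Z>.02)&(Z<.05)&(X>.58)&(X<.72)&(Y>-.1)&(Y<.2);print(np.c_[np.argwhere(l),W[l].round(3)][::max(1,l.sum()//25)].tolist())
p=np.load('top.npz')['p'];cv2.imwrite('pics/crop.png',cv2.resize(p[205:275,265:355,::-1],(720,560),interpolation=2))
E
```

```text
top handle top 304 [ 4.5400e-01 -1.4700e-01  2.4000e-02  9.8000e-02  2.6454e+01] z 0.055
top steel 142 [ 4.0900e-01 -5.6000e-02  1.6000e-02  1.0400e-01  2.5617e+01] z 0.049
[[0.387, -0.011, 0.036], [0.385, -0.011, 0.037], [0.388, -0.009, 0.029], [0.385, -0.009, 0.031]]
top board 2930 [0.688 0.045 0.102 0.36  0.261] z 0.146
top trayL 1707 [ 0.829  0.126  0.127  0.126 89.146] z 0.034
top trayR 1637 [ 0.842 -0.039  0.132  0.124  0.176] z 0.031
[[150.0, 217.0, 0.664, 0.152, 0.032], [151.0, 218.0, 0.66, 0.149, 0.037], [151.0, 278.0, 0.665, -0.011, 0.031], [152.0, 220.0, 0.658, 0.143, 0.036], [152.0, 277.0, 0.66, -0.008, 0.039], [153.0, 219.0, 0.654, 0.146, 0.04], [153.0, 226.0, 0.656, 0.127, 0.032], [153.0, 233.0, 0.656, 0.109, 0.034], [153.0, 276.0, 0.658, -0.006, 0.037], [154.0, 218.0, 0.653, 0.149, 0.031], [154.0, 225.0, 0.653, 0.13, 0.034], [154.0, 232.0, 0.653, 0.111, 0.034], [154.0, 239.0, 0.654, 0.093, 0.034], [155.0, 222.0, 0.65, 0.138, 0.035], [155.0, 229.0, 0.651, 0.119, 0.034], [155.0, 236.0, 0.651, 0.101, 0.035], [155.0, 280.0, 0.653, -0.017, 0.035], [155.0, 287.0, 0.654, -0.0
[... 1104 characters left out ...]
 0.651, 0.102, 0.034], [172.0, 320.0, 0.657, 0.098, 0.037], [174.0, 319.0, 0.655, 0.094, 0.033], [215.0, 329.0, 0.657, -0.005, 0.035], [216.0, 331.0, 0.661, -0.007, 0.033], [218.0, 326.0, 0.65, -0.01, 0.033], [219.0, 329.0, 0.655, -0.014, 0.035], [221.0, 330.0, 0.657, -0.018, 0.033], [223.0, 329.0, 0.653, -0.023, 0.036], [225.0, 330.0, 0.654, -0.028, 0.036], [227.0, 330.0, 0.653, -0.032, 0.036], [229.0, 330.0, 0.653, -0.036, 0.034], [231.0, 330.0, 0.651, -0.041, 0.037], [233.0, 329.0, 0.65, -0.044, 0.028], [235.0, 330.0, 0.65, -0.049, 0.033], [236.0, 333.0, 0.656, -0.053, 0.035], [238.0, 331.0, 0.651, -0.056, 0.032], [239.0, 333.0, 0.655, -0.059, 0.035], [240.0, 334.0, 0.657, -0.061, 0.033]]
```

View pics/crop.png

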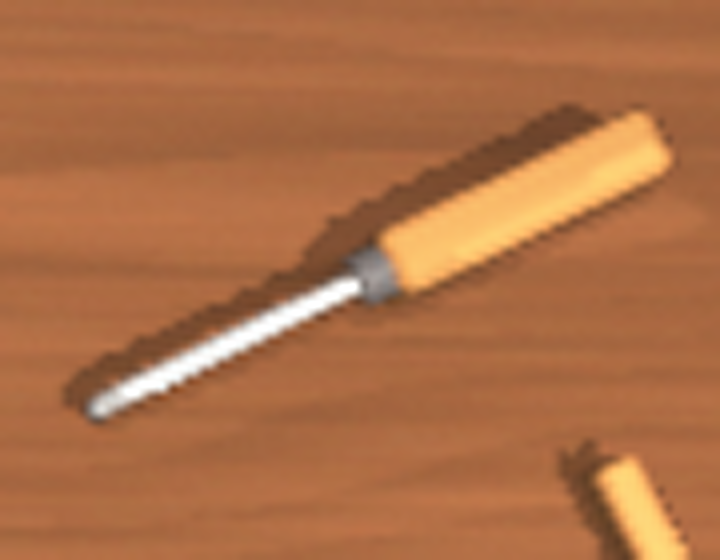

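The crop confirms the large rod: a handle of 98x24 mm with its top at 56 mm, and its hook end at crop (95,410). I'll check the wrench's position and height, then work out the first move.

```bash
cat >> h.py <<'E'
def delta(pos,yaw_deg):
    s=arm.get_state();y0=s['ee_rot'][2];d=np.array(pos)-s['eef_pos']
    c,n=np.cos(y0),np.sin(y0)
    turn=-((yaw_deg-np.degrees(y0)+180)%360-180)
    print('rows',np.round(np.r_[[c*d[0]+n*d[1],n*d[0]-c*d[1],-d[2]],].ravel()/.025,2),'turn',round(turn/5,2),'yaw',np.degrees(y0).round(1),s['eef_pos'].round(4),'q',s['q'].round(2),'t',s['t'])
E
python3 - <<'E'
from h import *
z=np.load('scene.npz');W=pts('scene',z['d']);X,Y,Z=np.moveaxis(W,-1,0);hsv=cv2.cvtColor(z['p'],cv2.COLOR_RGB2HSV)
m=(X>.38)&(X<.6)&(Y>.05)&(Y<.33)&(hsv[...,1]<60)&(hsv[...,2]>120)
print(m.sum(),np.percentile(W[m],[1,50,99],axis=0).round(3))
print(delta((.4545,-.147,.2),-63.4))
E
```

```text
507 [[0.402 0.137 0.002]
 [0.456 0.216 0.006]
 [0.507 0.294 0.01 ]]
rows [18.87 24.01  1.06] turn 7.3 yaw -26.9 [0.3056 0.6018 0.2266] q [ 1.39  0.36  0.01 -0.   -1.22 -0.29] t 0.7
None
```

```bash
python3 -m crank '[[[1.5,2,0.1,0.6],[3,4,0.2,1.2],[4.7,6,0.3,1.8],[6.3,8,0.4,2.4],[7.9,10,0.5,3],[9.4,12,0.6,3.6],[11,14,0.7,4.2],[12.6,16,0.8,4.9],[14.2,18,0.9,5.5],[15.7,20,1,6.1],[17.3,22,1,6.7],[18.9,24,1,7.3]]]' 0 && python3 -m crank '[[[0,0,0,0],[0,0,0,0]]]'; python3 - <<'E'
from h import *
delta((.4545,-.147,.12),-63.4)
E
```

```text
t: 2.2
eef_pos: [0.4526, -0.1352, 0.2022]
ee_rot: [-3.14, -0.001, -1.108]
force: [2.1, 1.1, 0.2]
width: 0.0877
gripper_force: 0.0
t: 2.45
eef_pos: [0.4521, -0.1334, 0.2014]
ee_rot: [3.141, 0.0, -1.108]
force: [-0.1, 0.5, -0.1]
width: 0.0882
gripper_force: 0.0
rows [0.53 0.16 3.26] turn -0.02 yaw -63.5 [ 0.4521 -0.1334  0.2014] q [ 0.13  0.04 -0.46 -0.   -1.08  0.33] t 2.45
```

```bash
python3 -m crank '[[[0.2,0.1,1,0],[0.5,0.15,2,0],[0.5,0.15,2,0],[0.5,0.15,2,0]]]'; cat >> h.py <<'E'
def wrist(save=None):
    s=arm.get_state();p,d=arm.grab_frame('wrist');c=arm.get_calibration('wrist');K=np.array(c['mtx']);M=np.array(c['mount'])
    from scipy.spatial.transform import Rotation as R
    v,u=np.mgrid[0:384,0:512];P=np.stack([(u-K[0,2])/K[0,0]*d,(v-K[1,2])/K[1,1]*d,d],-1)
    T=P@M[:3,:3].T+M[:3,3]
    W=T@R.from_euler('xyz',s['ee_rot']).as_matrix().T+s['eef_pos']
    if save: cv2.imwrite(save,p[:,:,::-1])
    return p,d,W,T
E
python3 - <<'E'
from h import *
p,d,W,T=wrist('pics/w1.png');hsv=cv2.cvtColor(p,cv2.COLOR_RGB2HSV)
r=arm.trace('rod_grip','wrist')
for k in r[:3]: print(k['score'],k['extent'])
Z=W[...,2]
m=r[0]['mask']&(d>0)&(abs(Z-.056)<.005)
print(m.sum(),cv2.minAreaRect(W[m][:,:2].astype(np.float32)),np.median(Z[m]))
m=(hsv[...,0]<28)&(hsv[...,1]>110)&(d>0)&(abs(Z-.056)<.006)
print(m.sum(),cv2.minAreaRect(W[m][:,:2].astype(np.float32)))
delta((.4545,-.147,.021),-63.4)
E
```

```text
t: 2.95
eef_pos: [0.4553, -0.1449, 0.1526]
ee_rot: [-3.141, -0.001, -1.105]
force: [0.5, -1.1, -0.8]
width: 0.0875
gripper_force: 0.0
0.95 [241.1, 132.0, 28.0, 188.2]
0.82 [257.6, 0.0, 31.0, 83.6]
0.79 [341.0, 179.4, 135.3, 20.4]
2676 ((0.45202261209487915, -0.1393796056509018), (0.023511525243520737, 0.10976491123437881), 26.54318618774414) 0.05497890462301149
2632 ((0.45476460456848145, -0.14498421549797058), (0.02373788319528103, 0.0973249226808548), 26.323230743408203)
rows [0.05 0.07 5.27] turn 0.01 yaw -63.3 [ 0.4554 -0.1451  0.1528] q [ 0.1   0.1  -0.52  0.   -0.96  0.36] t 3.05
```

View pics/w1.png

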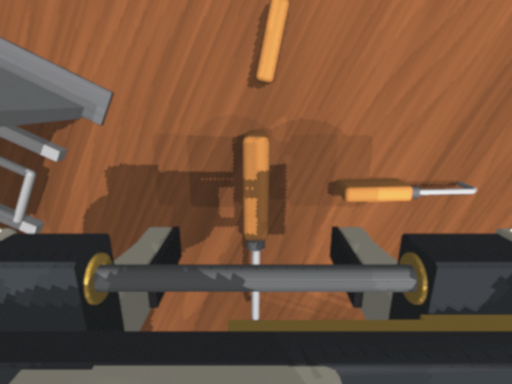

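The wrist view shows the large handle centred between the fingers at (256,187), aligned. The small rods at (272,40) and (378,193) are outside the fingers. Descend and grip.

```bash
python3 -m crank '[[[0,0,1.3,0],[0,0,2.6,0],[0,0,3.8,0],[0,0,4.8,0],[0,0,5.25,0],[0,0,5.25,0],[0,0,5.25,0]]]' 0 && python3 -m crank '[[[0,0,0,0],[0,0,0,0],[0,0,0,0],[0,0,0,0],[0,0,0,0],[0,0,0,0],[0,0,0,0]]]' 1 50 &&  python3 -m crank '[[[0,0,-0.7,0],[0,0,-1.5,0],[0,0,-2.2,0],[0,0,-3,0],[0,0,-3,0]]]'; python3 - <<'E'
from h import *
delta((.5,-0.02,.068),-180)
E
```

```text
t: 3.92
eef_pos: [0.4555, -0.1458, 0.0214]
ee_rot: [-3.14, -0.001, -1.107]
force: [-0.4, 0.2, -0.8]
width: 0.0873
gripper_force: 0.0
t: 4.8
eef_pos: [0.4549, -0.1458, 0.0204]
ee_rot: [-3.141, -0.0, -1.107]
force: [0.6, -0.6, -2.0]
width: 0.0233
gripper_force: 50.0
t: 5.42
eef_pos: [0.4553, -0.1458, 0.0962]
ee_rot: [-3.139, -0.001, -1.107]
force: [0.3, 0.3, -3.8]
width: 0.0239
gripper_force: 50.0
rows [-3.7  -3.85  1.13] turn 23.32 yaw -63.4 [ 0.4553 -0.1458  0.0962] q [ 0.1   0.17 -0.59 -0.   -0.81  0.36] t 5.425
```

```bash
python3 -m crank '[[[-0.8,-0.4,0,1.95],[-1.6,-0.8,0,3.9],[-2.4,-1.2,0,5.85],[-3.2,-1.5,0,7.8],[-4.1,-1.9,0,9.7],[-4.9,-2.3,0,11.7],[-5.7,-2.7,0,13.6],[-6.5,-3.1,0,15.6],[-7.3,-3.5,0,17.5],[-8.1,-3.9,0,19.5],[-8.9,-4.2,0,21.4],[-9.7,-4.6,0,23.3]]]' && python3 -m crank '[[[0,0,0,0],[0,0,0,0]]]'; python3 - <<'E'
from h import *
delta((.45,.1235,.08),-180)
p,d=arm.grab_frame('scene');cv2.imwrite('pics/s2.png',cv2.resize(p[80:280,130:400,::-1],(800,592)))
W=pts('scene',d);hsv=cv2.cvtColor(p,cv2.COLOR_RGB2HSV)
X,Y,Z=np.moveaxis(W,-1,0)
m=(X>.5)&(X<.635)&(abs(Y-.1235)<.05)&(Z>.05)&(Z<.14)
print(m.sum(),np.percentile(W[m],[1,50,99],axis=0).round(3))
m&=(Z>.1)&(hsv[...,1]<80); print(cv2.minAreaRect(W[m][:,:2].astype(np.float32)) if m.sum() else 0, np.percentile(W[m],[1,50,99],axis=0).round(3))
E
```

```text
t: 6.92
eef_pos: [0.4479, 0.1226, 0.094]
ee_rot: [-3.141, -0.002, 3.137]
force: [0.6, -0.2, -2.2]
width: 0.0242
gripper_force: 50.0
t: 7.18
eef_pos: [0.4482, 0.1219, 0.0944]
ee_rot: [-3.141, -0.002, -3.138]
force: [-0.1, -0.3, -2.1]
width: 0.0233
gripper_force: 50.0
rows [-0.07  0.07  0.57] turn 0.04 yaw -179.8 [0.4482 0.1219 0.0944] q [ 0.69  0.15 -0.62 -0.   -0.81 -2.26] t 7.175
224 [[0.501 0.112 0.082]
 [0.551 0.119 0.121]
 [0.601 0.127 0.128]]
((0.5505788922309875, 0.11754800379276276), (0.015319992788136005, 0.10098870098590851), 87.49610137939453) [[0.501 0.112 0.103]
 [0.545 0.119 0.121]
 [0.601 0.127 0.128]]
```

View pics/s2.png

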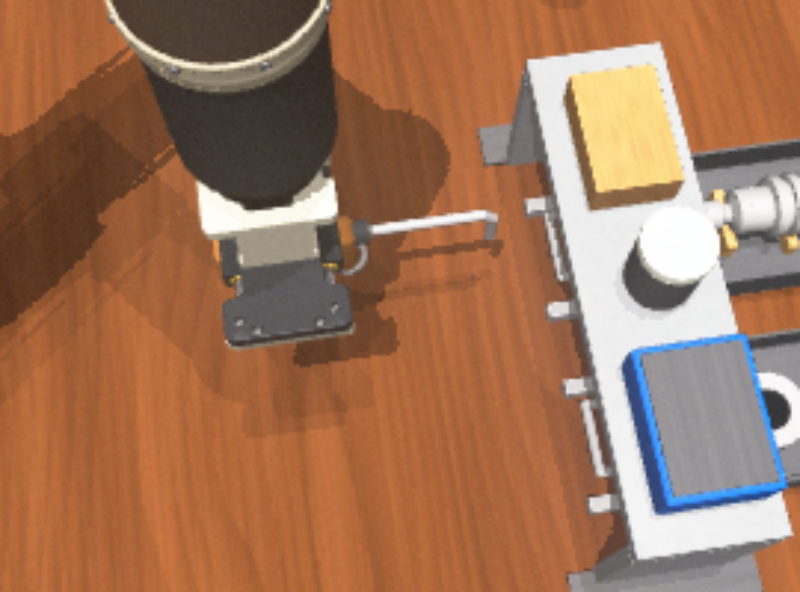

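The rod is held level, pointing +x with its hook at crop (490,228), in line with the left loop. Its tip is at about (0.598, 0.119, 0.077). Now go in under the shelf.

```bash
python3 -m crank '[[[0,0,0.4,0],[0,0.1,0.8,0],[-0.8,0.15,0.8,0],[-1.6,0.15,0.8,0],[-2.4,0.15,0.8,0],[-3,0.15,0.8,0],[-3.05,0.15,0.8,0],[-3.05,0.15,0.8,0]]]'; python3 - <<'E'
from h import *
delta((.525,.1255,.033),-180)
for c in('top','scene'):
    p,d=arm.grab_frame(c);W=pts(c,d);X,Y,Z=np.moveaxis(W,-1,0);hsv=cv2.cvtColor(p,cv2.COLOR_RGB2HSV)
    m=(X>.585)&(X<.636)&(abs(Y-.1235)<.03)&(Z>.07)&(Z<.12)
    print(c,m.sum(),np.percentile(W[m],[2,50,98],axis=0).round(4).tolist() if m.sum() else 0)
    m=(X>.645)&(X<.66)&(abs(Y-.1235)<.035)&(Z>.02)&(Z<.045)
    print(c,'bar',m.sum(),np.percentile(W[m],[2,50,98],axis=0).round(4).tolist() if m.sum() else 0)
E
```

```text
t: 8.22
eef_pos: [0.5245, 0.126, 0.0748]
ee_rot: [-3.141, -0.001, -3.141]
force: [0.6, 0.2, -3.1]
width: 0.0238
gripper_force: 50.0
rows [-0.02 -0.02  1.67] turn 0.01 yaw -179.9 [0.5245 0.126  0.0748] q [ 0.6   0.29 -0.48 -0.   -0.8  -2.17] t 8.225
top 0 0
top bar 0 0
scene 84 [[0.5866, 0.1203, 0.0969], [0.6112, 0.1234, 0.102], [0.6349, 0.1279, 0.1043]]
scene bar 78 [[0.6517, 0.0945, 0.0308], [0.6549, 0.1187, 0.0343], [0.6598, 0.1462, 0.0364]]
```

Rod y is 0.1234 and the bar is at about x=0.655, so it is aligned. Lower it into the loop.

```bash
python3 -m crank '[[[0,0,0.6,0],[0,0,1.2,0],[0,0,1.65,0],[0,0,1.65,0],[0,0,1.65,0]]]'; python3 -m crank '[[[0.4,0,0,0],[0.8,0,0,0],[1.2,0,0,0],[1.2,0,0,0]]]';  python3 - <<'E'
from h import *
p,d=arm.grab_frame('scene');cv2.imwrite('pics/s3.png',cv2.resize(p[100:230,250:400,::-1],(690,598)))
W=pts('scene',d);X,Y,Z=np.moveaxis(W,-1,0)
m=(X>.61)&(X<.66)&(Y>.09)&(Y<.15)&(Z>.02)&(Z<.045)
print('bar',m.sum(),np.percentile(W[m],[2,50,98],axis=0).round(4).tolist())
delta((.525,.1255,.033),-180)
E
```

```text
t: 8.95
eef_pos: [0.5254, 0.1263, 0.0341]
ee_rot: [-3.141, -0.0, -3.14]
force: [0.0, -0.3, -2.6]
width: 0.0243
gripper_force: 50.0
t: 9.45
eef_pos: [0.4939, 0.126, 0.0343]
ee_rot: [-3.142, -0.001, -3.14]
force: [0.4, 0.5, -3.3]
width: 0.0238
gripper_force: 50.0
bar 131 [[0.6322, 0.0942, 0.0274], [0.6389, 0.1196, 0.0343], [0.6584, 0.1496, 0.0408]]
rows [-1.22 -0.03  0.05] turn 0.02 yaw -179.9 [0.4945 0.1262 0.0343] q [ 0.64  0.31 -0.58 -0.   -0.68 -2.2 ] t 9.5
```

View pics/s3.png

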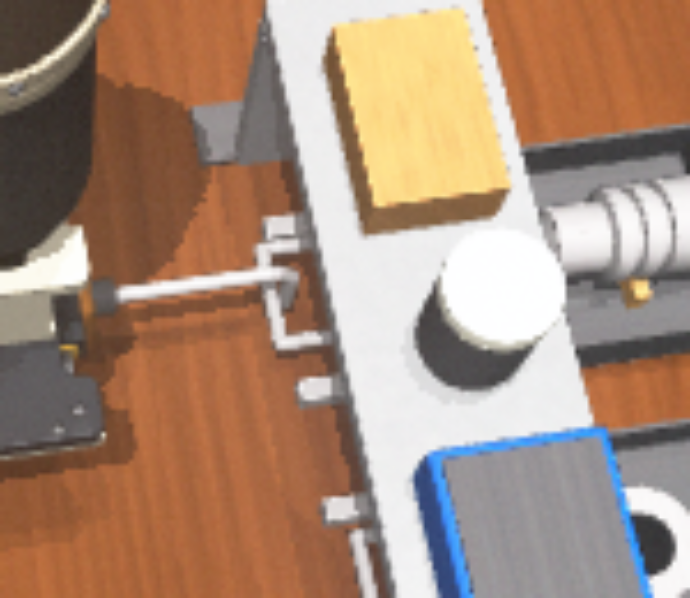

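The picture shows the peg behind the loop's front bar at (270,280), and the loop coming out. Continue to just before the stop.

```bash
python3 -m crank '[[[0.4,0,0,0],[0.8,0,0,0],[1.2,0,0,0],[1.6,0,0,0],[2,0,0,0],[2.3,0,0,0],[2.6,0,0,0],[2.75,0,0,0],[2.75,0,0,0],[2.75,0,0,0]]]';  python3 - <<'E'
from h import *
p,d=arm.grab_frame('scene');cv2.imwrite('pics/s4.png',cv2.resize(p[80:280,130:400,::-1],(800,592)))
W=pts('scene',d);X,Y,Z=np.moveaxis(W,-1,0)
m=(X>.55)&(X<.63)&(Y>.085)&(Y<.116)&(Z>.025)&(Z<.045)
print('bar',m.sum(),np.percentile(W[m],[2,50,98],axis=0).round(4).tolist(),arm.get_state()['force'])
E
```

```text
t: 10.75
eef_pos: [0.4259, 0.1257, 0.0338]
ee_rot: [-3.141, -0.001, -3.141]
force: [0.1, 0.0, -2.7]
width: 0.024
gripper_force: 50.0
bar 121 [[0.5647, 0.0936, 0.0296], [0.5899, 0.0995, 0.034], [0.6249, 0.1157, 0.0367]] [ 0.14958443 -0.26173446 -3.01588929]
```

View pics/s4.png

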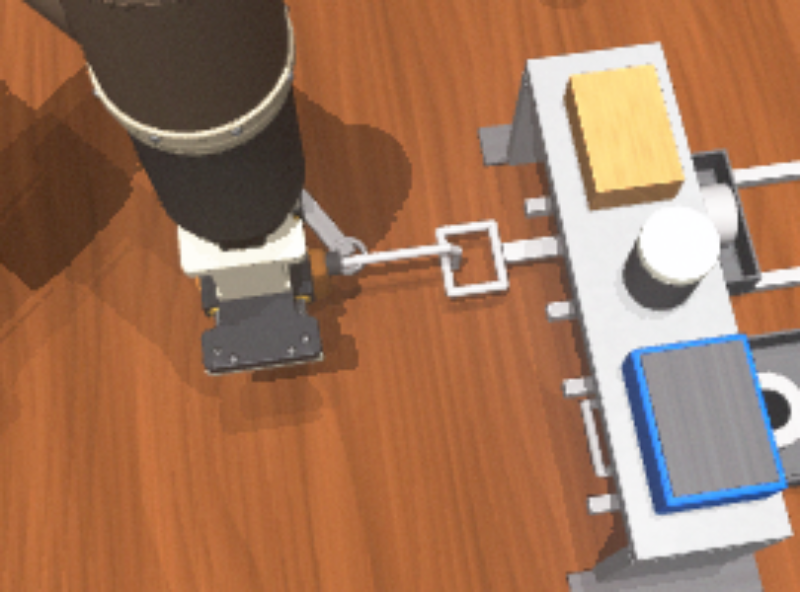

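The loop is fully out from under the shelf at (475,258), with its bar at x≈0.568 against the expected stop at 0.5675. One small tug will confirm the stop.

```bash
python3 -m crank '[[[0.08,0,0,0],[0.16,0,0,0],[0.16,0,0,0]]]' && python3 -m crank '[[[-0.3,0,0,0],[-0.55,0,0,0],[-0.55,0,0,0],[-0.55,0,-1,0],[-0.55,0,-2,0],[-0.55,0,-2.6,0],[-0.55,0,-2.6,0]]]'; python3 - <<'E'
from h import *
p,d=arm.grab_frame('scene')
W=pts('scene',d);X,Y,Z=np.moveaxis(W,-1,0)
m=(X>.55)&(X<.63)&(Y>.09)&(Y<.155)&(Z>.025)&(Z<.045)
print('loop',m.sum(),np.percentile(W[m],[1,50,99],axis=0).round(4).tolist())
delta((.46,-.02,.1),-180)
E
```

```text
t: 11.18
eef_pos: [0.4244, 0.1269, 0.0345]
ee_rot: [3.14, 0.003, -3.14]
force: [13.0, -4.4, -9.3]
width: 0.0238
gripper_force: 50.0
t: 12.05
eef_pos: [0.4365, 0.1266, 0.0999]
ee_rot: [3.14, 0.002, -3.14]
force: [1.0, 0.2, -3.5]
width: 0.0237
gripper_force: 50.0
loop 298 [[0.5641, 0.0937, 0.0294], [0.5988, 0.1211, 0.0343], [0.6287, 0.1524, 0.0384]]
rows [-0.95 -5.85 -0.04] turn 0.01 yaw -179.9 [0.436  0.1262 0.099 ] q [ 0.72  0.12 -0.63 -0.   -0.81 -2.29] t 12.1
```

The stop was felt at 13 N, and the hook is now clear. Move sideways and set down.

```bash
python3 -m crank '[[[0,-1,0,0],[0,-2.2,0,0],[-0.3,-3.4,0,0],[-0.5,-4.6,0,0],[-0.5,-5.5,0,0],[-0.5,-5.5,0,0],[-0.5,-5.5,1.2,0],[-0.5,-5.5,2.2,0],[-0.5,-5.5,2.8,0],[-0.5,-5.5,2.8,0]]]'; python3 - <<'E'
from h import *
delta((.448,-.012,.0206),-180)
E
```

```text
t: 13.35
eef_pos: [0.4476, -0.0114, 0.0276]
ee_rot: [-3.14, -0.003, -3.14]
force: [0.1, 0.2, -3.0]
width: 0.0239
gripper_force: 50.0
rows [-0.01 -0.03  0.28] turn 0.02 yaw -179.9 [ 0.4476 -0.0114  0.0276] q [ 0.42  0.23 -0.72 -0.   -0.62 -1.99] t 13.35
```

```bash
python3 -m crank '[[[0,0,0.15,0],[0,0,0.27,0],[0,0,0.27,0],[0,0,0.27,0]]]' && python3 -m crank '[[[0,0,0,0],[0,0,0,0],[0,0,0,0],[0,0,0,0],[0,0,0,0],[0,0,0,0]]]' 0 && python3 -m crank '[[[0,0,-0.8,0],[0,0,-2,0],[0,0,-4,0],[0,0,-6,0],[0.5,0,-6,0],[0.5,0,-6,0]]]'; python3 - <<'E'
from h import *
p,d,W,T=wrist();hsv=cv2.cvtColor(p,cv2.COLOR_RGB2HSV)
p,d=arm.grab_frame('scene');cv2.imwrite('pics/s5.png',cv2.resize(p[80:280,130:400,::-1],(800,592)))
V=pts('scene',d)
for w in (W,V):
    X,Y,Z=np.moveaxis(w,-1,0)
    for n,m in(('rod',(X>.38)&(X<.64)&(abs(Y+.012)<.04)&(Z>.012)&(Z<.08)),('loop',(X>.55)&(X<.63)&(Y>.09)&(Y<.155)&(Z>.025)&(Z<.045))):
        print(n,m.sum(),np.percentile(w[m],[1,50,99],axis=0).round(4).tolist() if m.sum() else 0)
E
```

```text
t: 13.85
eef_pos: [0.4491, -0.0112, 0.0226]
ee_rot: [3.141, 0.001, -3.14]
force: [-0.1, 0.3, -2.7]
width: 0.0237
gripper_force: 50.0
t: 14.6
eef_pos: [0.4489, -0.0113, 0.0223]
ee_rot: [-3.142, -0.0, -3.14]
force: [-0.6, 0.6, 0.4]
width: 0.0783
gripper_force: 0.0
t: 15.35
eef_pos: [0.4354, -0.0114, 0.1722]
ee_rot: [3.141, 0.0, -3.14]
force: [1.2, 0.6, -0.4]
width: 0.0879
gripper_force: 0.0
rod 2809 [[0.3993, -0.0215, 0.0249], [0.4503, -0.0098, 0.0548], [0.5884, 0.0017, 0.057]]
loop 214 [[0.5741, 0.0958, 0.03], [0.5982, 0.0995, 0.0343], [0.6081, 0.1211, 0.0366]]
rod 404 [[0.4648, -0.0245, 0.0155], [0.4998, -0.0137, 0.0494], [0.6002, -0.0015, 0.0579]]
loop 310 [[0.5641, 0.0933, 0.0303], [0.5976, 0.1228, 0.0342], [0.6285, 0.1529, 0.0377]]
```

View pics/s5.png

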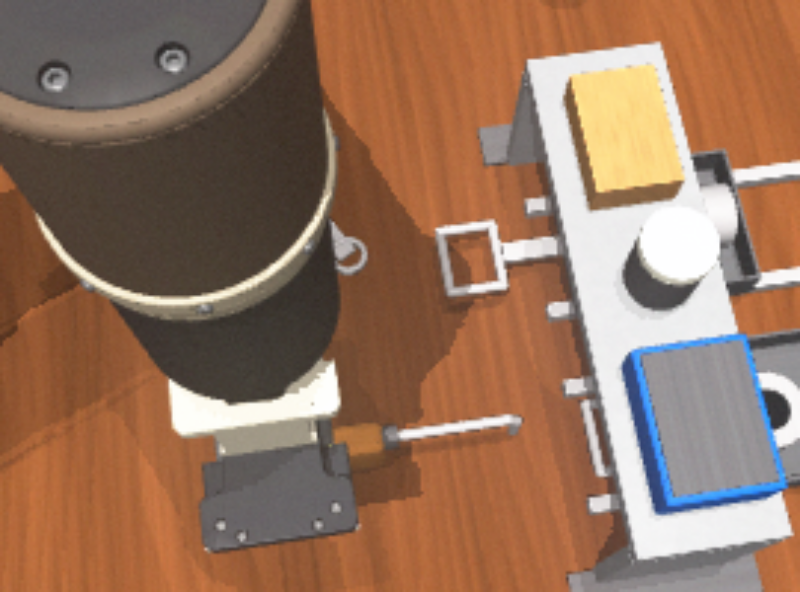

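The rod stands on its handle with the top at 56 mm, and its hook at (517,425) is about 130 mm from the loop at (472,258). The tray is at its stop, and the gripper is clear. Handing in.

```bash
python3 -c "
from station import arm
print(arm.job_done())"
```

```text
the job is handed in; nothing more can be done
None
```

The plunger tray is drawn out to its stop, the rod stands on its handle about 130 mm from the loop, the ring tray was never touched, and the job was handed in at about 15.5 s; no verdict came back.

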